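Hang the slide saddle on the dip lifter and hold it raised

TASK

Hang the steel slide saddle over the lowered bar of the dip lifter, one leg on each side of the bar, and let go of it. Then swing the lifter's spring-loaded cam lever up to the point where it lifts the bar highest (lever straight up; further on the bar sinks again), so that the slides hang clear above the drip tray, and finish while still holding the lever there. Do not knock the standing vials about.

Things in the scene. Friction and masses are not known exactly. Their poses are not given: they have to be found in the camera images.
- saddle: loose slide saddle standing on the bench: folded steel, a ridged roof on two parallel legs with glass slides, a flat upright grip tab on top; 51 x 56 x 115 mm, 0.08 to 0.17 kg. Origin: centre of its underside. Legs: plates at x = +-16 mm (29 mm free between), open along y; the roof's inner ridge along y centres itself on a bar. Tab: 6 mm thick in x, 34 mm wide in y, z = 75 to 115 mm
- saddle_seat (a point): point of the saddle where the bar's axis lies once it is hung: 65 mm above the saddle's underside, on its middle line; axes as the saddle
- saddle_tab (a point): middle of the saddle's grip tab, where to pinch it: 99 mm above the saddle's underside
- stand: the dip lifter, fixed to the bench: grey base plate 110 x 210 mm with a white drip tray (74 x 120 mm, rim 40 mm above the bench, inner floor about 15 mm) and two upright guide posts 155 mm high at y = +-85 mm. Origin: centre of the underside; its y runs along the bar, -x is the side to the robot, the lever is at the -y end
- bar_mid (a point): middle of the lifter's bar, on its axis (moves with it); axes as the lifter. Bar: round, 10 mm diameter, along y, free over y = +-70 mm; axis 95 mm above the bench when down, 121 mm at the highest lift. A saddle hung on the lowered bar has its feet inside the tray, 30 mm above the bench, 10 mm below the tray's rim
- lever (a joint): angle of the cam lever (rad): 0 = at rest on its stop, pointing level to the lifter's -x side (5 degrees below level); grows as it swings up; 1.66 = straight up, the highest lift (26 mm); past that the bar sinks again, end stop at 2.31. A spring turns it back to 0 when let go: about 2.5 N at the grip at rest, 3.5 N at the top
- lever_grip (a point): middle of the lever's black cross grip: a round handle 18 mm in diameter and 70 mm long lying along the lifter's y, outside (-y) of the lever arm; 85 mm from the lever's axis, about 53 mm above the bench at rest and 145 mm at the top. Can be pinched from above across the lifter's x; it may turn between the fingers
- lever_axis (a point): point on the lever's turning axis (which runs along the lifter's y) in the plane of lever_grip, 60 mm above the bench; axes as the lifter. The grip swings round it from -x over the top towards +x
- vial_0: standing glass vial with a screw cap, 27 mm across, 56 mm high; origin at the centre of its underside; to be left alone
- vial_1: standing glass vial with a screw cap, 27 mm across, 56 mm high; origin at the centre of its underside; to be left alone
- vial_2: standing glass vial with a screw cap, 27 mm across, 56 mm high; origin at the centre of its underside; to be left alone
- vial_3: standing glass vial with a screw cap, 23 mm across, 46 mm high; origin at the centre of its underside; to be left alone
Things that resemble listed ones, but are neither listed nor needed, are in the scene too. What is shaped like the saddle but orange or pink is not meant.

How it is judged:
On the way, in this order (a step that is already met when the one before it is completed fails the run):
1. the saddle hangs over the lowered bar, one leg on each side, let go (x of saddle_seat in the frame of bar_mid between -0.006 and 0.006 m and y of saddle_seat in the frame of bar_mid between -0.045 and 0.045 m and z of saddle_seat in the frame of bar_mid between -0.006 and 0.006 m and angle between saddle's own z axis and vertical below 0.25 rad and angle between the y axis of saddle and the y axis of stand, either way round below 0.3 rad and contact force between saddle and stand above 0.3 N and contact force between saddle and the fingers below 0.05 N and linear speed of saddle below 0.05 m/s and value of joint lever below 0.3 rad), for 0.3 s.
2. the lever is turned to the highest lift (x of saddle_seat in the frame of bar_mid between -0.006 and 0.006 m and y of saddle_seat in the frame of bar_mid between -0.045 and 0.045 m and z of saddle_seat in the frame of bar_mid between -0.006 and 0.006 m and angle between saddle's own z axis and vertical below 0.25 rad and angle between the y axis of saddle and the y axis of stand, either way round below 0.3 rad and contact force between saddle and stand above 0.3 N and contact force between saddle and the fingers below 0.05 N and linear speed of saddle below 0.05 m/s and value of joint lever between 1.49 and 1.83 rad), for 0.2 s.
At the end, for the whole second after the job is handed in: Fingers hold the lever (over 1 N), still and within 0.17 rad of straight up; bar at least 119 mm up. The saddle hangs on it untouched and at rest: seat within 6 mm of the bar, within 45 mm of its middle, in line within 0.3 rad, upright within 0.25 rad, feet over 50 mm up (all of step 2 and velocity of joint lever between -0.1 and 0.1 rad/s and height (world z) of bar_mid above 0.119 m and height (world z) of saddle above 0.05 m and contact force between the fingers and lever above 1 N); the arm keeps its last pose, push and grip.
It fails at once if a vial is moved more than 25 mm or knocked over (distance of any of vial_0, vial_1, vial_2, vial_3 from where it was at the start of the episode above 0.025 m or angle between any of vial_0, vial_1, vial_2, vial_3's own z axis and vertical above 0.5 rad).
It also fails if it takes over 54 s, if anything falls off the work surface, if the arm or the gripper's body presses on something with over 40 N, if the wrist force passes 120 N, or if a joint passes its speed limit or range.

ROBOT

A 6-joint arm with a two-finger parallel gripper is mounted at the origin on a cart in front of the work surface, level with it; the furniture and walls round the work are solid. World frame = base frame: x ahead of the robot, y to its left, z up, the work surface at z = 0. Lengths are in m, angles in rad, forces in N, time in s.
With the tool pointing down it reaches from about 0.425 to 0.95 m from the base axis. Payload 3.5 kg.
Tool frame: the origin (TCP) lies at the very end of the fingers, on their centre line; the grasp point (between the pads) lies 19 mm behind it; z points along the fingers, y is the direction in which the jaws open and shut (so a half turn about z gives the same grasp; the last joint's range is limited). The gripper opens to 85 mm and grips with 20 to 120 N. Pads are 22 mm wide; open, the fingers measure 114 mm over their backs; the gripper's body (76 mm by 85 mm) begins 54 mm behind the grasp point. The pads swing forward as they close: fully open they stand 13 mm farther back than shut.
Start: joints at [1.186, 0.286, 1.577, -0, 1.279, -0.15], TCP at [0.157, 0.656, 0.231] pointing down, gripper open.
Joint ranges: [-2.77, 2.77], [-0.9, 2.22], [0.21, 2.48], [-1.53, 4.67], [0.24, 2.81], [-2.84, 2.84]. Speed limits (rad/s): [2.79, 2.79, 3.14, 3.14, 3.14, 3.14].

INTERFACE

Orientations are given as a unit quaternion [x, y, z, w].
In Python, from plant import get_state, read_camera, get_calibration, ticket, search_frame, cut_out, pinpoint gives the robot as it stands.
- The arm moves only by the tool move_arm, never from a script. Its argument "plan" is a list that holds one entry, the list of rows, each a list of 7 numbers: the turn, a rotation vector about the tool's x, y, z in degrees, then the shift along the tool's x, y, z in m, then the finger opening in m, from 0 to 0.0854. In form: [[[ax, ay, az, x, y, z, hand], ...]]. A call has exactly 5 rows; each row is the pose to reach, as a shift and turn from the pose measured when the call began, along the tool's axes at that moment; what a row does not reach only later rows make up. A row lasts 1/8 s, in which the tool goes at most 62.5 mm and 10.7 degrees, less where a joint would pass 70% of its speed; a pose out of reach is approached as far as the arm can. A call with a gripper value outside its range is refused whole. The fingers move at their own pace and stop on an object; "force" is the grip in N (left out, the last holds). Time passes only in rows, so rows that repeat a pose let the fingers close, or fill a call up. It gives the time, the measured TCP pose, the force and the opening at its end, in the units of the state.
- get_state(): the state, without advancing time (a new reading comes with each control period).
- read_camera(name): name is "scene" or "top" or "wrist"; returns the picture (420x560x3 uint8, red, green, blue); there is no depth.
- get_calibration(name): a dict with "mtx" (3x3 intrinsics, pixels), "extrinsics" (4x4, takes a point from camera to world coordinates); the wrist camera has in their place "hand_eye" (4x4, takes a point from camera to tool coordinates, whose origin is the TCP and whose axes are the flange's). Camera axes: x right, y up, looking along -z (the intrinsics and any distortion apply to the point x, -y, -z); pixel columns grow to the right and rows downward; lengths in m; the calibration is good to about 2 mm. The wrist camera is an equidistant fisheye: a pixel r from the principal point sees the ray r / f radians off the axis. A picture is of the moment at which its call begins: read the wrist's pose just before it. get_calibration takes no time and is no camera call.
- ticket.sign_off(): hands the job in, once; it reports no verdict.
Trained networks look in the newest picture that a camera, given by its name, has taken for a name from the list of things; names that differ only in an ending like _2 or _b are one class to them, and where a whole thing is asked for, a point or a joint stands for the part that bears it (a point fixed in the world has none). Each returns a list of dicts, best first, with "p" (0 to 1); they miss things now and then, are a little off and sometimes report something else, mostly with a low value. They report only what shows in the picture. A call takes as long as a camera call. They do not tell look-alikes from the thing itself.
- search_frame(camera, query): "centre" ([column, row] in pixels, amid what is visible of it).
- cut_out(camera, query): "pixels" (420x560 bool, what is visible of it) and "centre" ([column, row] in pixels, amid what is visible of it).
- pinpoint(camera, query): "centre" ([column, row] in pixels: a listed point, or the origin of a listed thing).
The state is a dict: "time": time; "qpos": joint angles; "dq": joint speeds; "joint_efforts": joint torques, N m; "eef_pos": TCP position; "tcp_rot": TCP orientation; "contact_force": force on the tool from outside, world axes, zero at the start; "wrist_torque": the same for the moment, N m; "opening": opening from 0.0 (shut) to 1.0 (fully open).
Only numpy, scipy, OpenCV 4.12 (cv2) and the standard library are available. Lean on these libraries where they do the work, as an engineer would, in place of code of your own. Each camera call takes 0.05 s, during which the arm holds its last target.

## Working session

There is one attempt and no reset: what is moved stays moved. The work goes in short steps, Python scripts to look and compute and a tool call to move; the robot and the scene stay as the last step left them, time stands still between calls to the robot, and variables do not carry over. Pictures are saved under pics/ and viewed, and the job is handed in when it is done.

Besides the shell and the picture viewer there is one more tool, called after "Emit:" as a command line: name --argument value ..., lists and objects as JSON in quotes. move_arm: Moves the arm, as the interface text tells. Its arguments: {"type":"object","properties":{"plan":{"type":"array","items":{"type":"array","items":{"type":"array","items":{"type":"number"}}}},"force":{"type":"number"}},"required":["plan"]}

```bash
mkdir -p pics; ls; cat > h.py <<'E'
import numpy as np,cv2
from plant import *
from scipy.spatial.transform import Rotation as R
def snap(n,f):
    im=read_camera(n); cv2.imwrite('pics/'+f,im[:,:,::-1]); return im
E
python3 - <<'E'
from h import *
s=get_state();print(s)
for n in('scene','top','wrist'):
    c=get_calibration(n);print(n,{k:np.round(v,4).tolist() if not isinstance(v,str) else v for k,v in c.items()})
    im=snap(n,n+'0.png')
    for q in('saddle','saddle_tab','saddle_seat','stand','bar_mid','lever_grip','lever_axis','vial_0','vial_3'):
        print(n,q,[(round(d['p'],2),np.round(d['centre']).tolist()) for d in pinpoint(n,q)[:5]])
print(get_state()['time'])
E
```

```text
pics
{'time': 0.0, 'qpos': array([ 1.18603138e+00,  2.87162329e-01,  1.57818903e+00,  6.23140668e-06,
        1.27859651e+00, -1.50023661e-01]), 'dq': array([-7.85245776e-05,  2.62248513e-04,  4.25261565e-05,  7.62165904e-04,
       -6.12586550e-04, -1.87282530e-03]), 'joint_efforts': array([-6.60587066e-04, -4.05996430e+01, -2.92614555e+01, -1.55752255e-04,
        5.85616770e-03, -1.36285198e-05]), 'eef_pos': array([0.15673355, 0.65587173, 0.22994289]), 'tcp_rot': array([ 1.17102161e-01,  9.93119176e-01, -1.13496901e-03, -3.14022764e-04]), 'contact_force': array([-1.00032825,  0.26052555, -0.82057543]), 'wrist_torque': array([0.00911391, 0.02684023, 0.01550372]), 'opening': 0.9971028603749418}
scene {'mtx': [[400.4213, 0.0, 276.7597], [0.0, 400.4213, 201.6436], [0.0, 0.0, 1.0]], 'extrinsics': [[-0.8877, 0.2106, -0.4095, 0.2012], [-0.4604, -0.4203, 0.7819, 0.8868], [-0.0074, 0.8826, 0.47, 0.4964], [0.0, 0.0, 0.0, 1.0]]}
scene saddle [(0.83, [320.0, 326.0]), (0.71, [286.0, 265.0]), (0.69, [332.0, 285.0])]
scene saddle_tab [(0.85, [338.0, 246.0]), (0.72, [285.0, 223.0])]
scene saddle_
[... 1137 characters left out ...]
.68, [162.0, 194.0]), (0.63, [152.0, 238.0]), (0.48, [195.0, 186.0])]
top vial_3 [(0.7, [192.0, 210.0]), (0.68, [162.0, 194.0]), (0.63, [152.0, 238.0]), (0.48, [195.0, 186.0])]
wrist {'mtx': [[325.1923, 0.0, 277.2364], [0.0, 325.1923, 208.6863], [0.0, 0.0, 1.0]], 'hand_eye': [[0.0006, 0.9644, 0.2643, 0.0665], [1.0, -0.0002, -0.0014, 0.0006], [-0.0013, 0.2643, -0.9644, -0.1415], [0.0, 0.0, 0.0, 1.0]]}
wrist saddle [(0.4, [135.0, 405.0])]
wrist saddle_tab [(0.58, [84.0, 401.0]), (0.56, [135.0, 394.0])]
wrist saddle_seat [(0.94, [95.0, 383.0]), (0.47, [142.0, 375.0])]
wrist stand []
wrist bar_mid []
wrist lever_grip [(0.4, [109.0, 360.0])]
wrist lever_axis []
wrist vial_0 []
wrist vial_3 []
1.5
```

View pics/scene0.png

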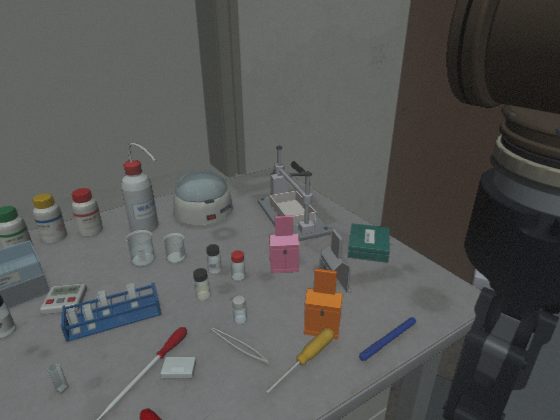

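View pics/top0.png

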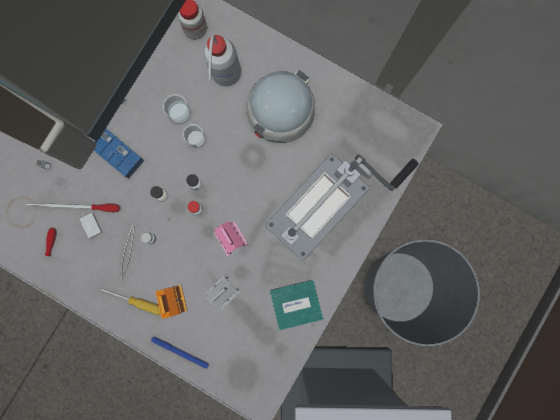

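View pics/wrist0.png

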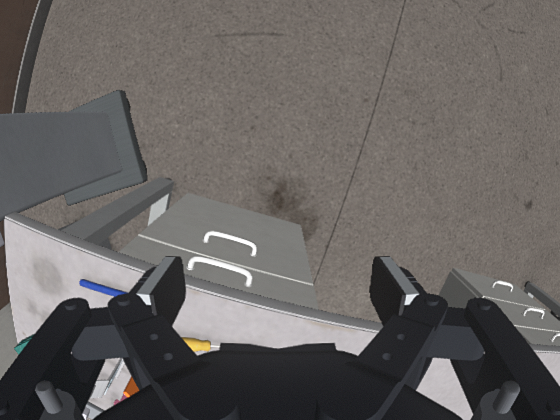

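```bash
cat >> h.py <<'E'
def cal(n,s=None):
    c=get_calibration(n);K=np.array(c['mtx']);
    if n=='wrist':
        T=np.eye(4);T[:3,:3]=R.from_quat(s['tcp_rot']).as_matrix();T[:3,3]=s['eef_pos'];E=T@np.array(c['hand_eye'])
    else:E=np.array(c['extrinsics'])
    return K,E
def ray(n,uv,s=None):
    K,E=cal(n,s);x=(uv[0]-K[0,2])/K[0,0];y=(uv[1]-K[1,2])/K[1,1]
    if n=='wrist':
        r=np.hypot(x,y);f=np.sin(r)/r if r>1e-9 else 1;d=np.array([x*f,-y*f,-np.cos(r)])
    else:d=np.array([x,-y,-1.]);d/=np.linalg.norm(d)
    return E[:3,3],E[:3,:3]@d
def atz(n,uv,z,s=None):
    o,d=ray(n,uv,s);return o+d*(z-o[2])/d[2]
def tri(*rs):
    A=np.zeros((3,3));b=np.zeros(3)
    for o,d in rs:
        P=np.eye(3)-np.outer(d,d);A+=P;b+=P@o
    p=np.linalg.solve(A,b);return p,[np.linalg.norm(np.cross(p-o,d)) for o,d in rs]
def proj(n,p,s=None):
    K,E=cal(n,s);q=np.linalg.inv(E)@np.append(p,1);x,y,z=q[0],-q[1],-q[2]
    if n=='wrist':
        r=np.hypot(x,y);t=np.arctan2(r,z);f=t/r if r>0 else 0;return np.array([K[0,2]+K[0,0]*x*f,K[1,2]+K[1,1]*y*f])
    return np.array([K[0,2]+K[0,0]*x/z,K[1,2]+K[1,1]*y/z])
E
python3 - <<'E'
from h import *
t=cv2.imread('pics/top0.png');s=cv2.imread('pics/scene0.png')
a=cv2.resize(t[255:325,185:275],None,fx=6,fy=6,interpolation=cv2.INTER_CUBIC)
cv2.imwrite('pics/t_sad.png',a)
a=cv2.resize(t[130:270,260:440],None,fx=4,fy=4,interpolation=cv2.INTER_CUBIC)
cv2.imwrite('pics/t_st.png',a)
a=cv2.resize(s[135:305,255:400],None,fx=3.5,fy=3.5,interpolation=cv2.INTER_CUBIC)
cv2.imwrite('pics/s_st.png',a)
for n,uv,z in (('top',(217,295),.099),('top',(324,202),.095),('top',(400,174),.053),('top',(371,142),.06),('top',(318,208),0)): print(uv,atz(n,uv,z))
print(tri(ray('top',(217,295)),ray('scene',(338,246))),tri(ray('top',(324,202)),ray('scene',(294,181))),tri(ray('top',(400,174)),ray('scene',(298,170))))
E
```

```text
(217, 295) [0.38129649 0.31320538 0.099     ]
(324, 202) [0.56293181 0.10837049 0.095     ]
(400, 174) [ 0.62621275 -0.04928436  0.053     ]
(371, 142) [0.69020231 0.01018479 0.06      ]
(318, 208) [0.56065635 0.11251794 0.        ]
(array([0.38012799, 0.31373165, 0.09164664]), [np.float64(0.0007671895999187636), np.float64(0.0007671895999187088)]) (array([0.56276546, 0.10826751, 0.09475239]), [np.float64(0.0002097187989979783), np.float64(0.00020971879899790648)]) (array([ 0.62577818, -0.05065655,  0.04893903]), [np.float64(0.0011870811970827128), np.float64(0.0011870811970828169)])
```

View pics/t_sad.png

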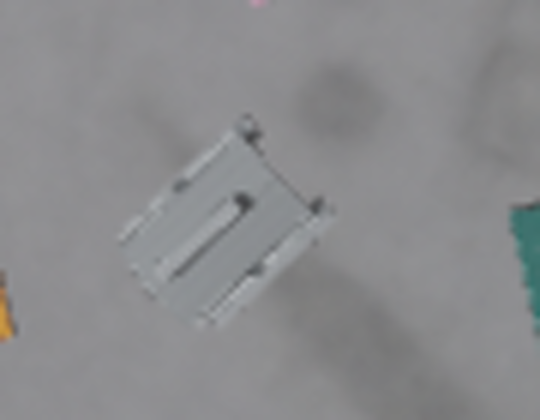

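View pics/t_st.png

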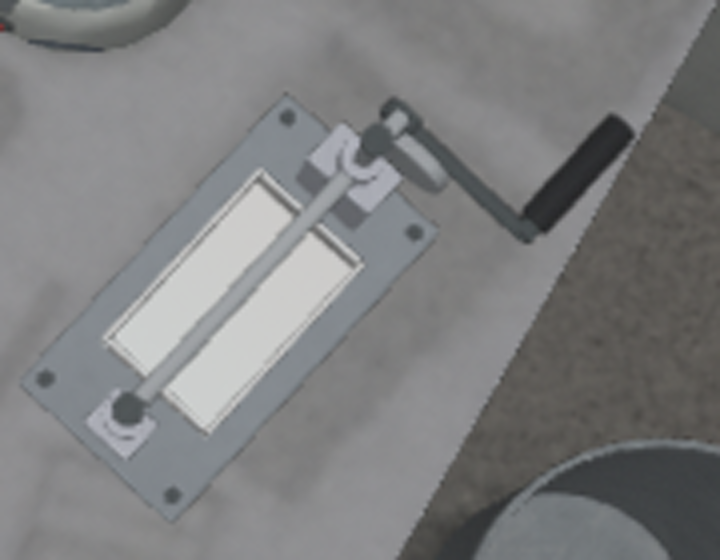

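View pics/s_st.png

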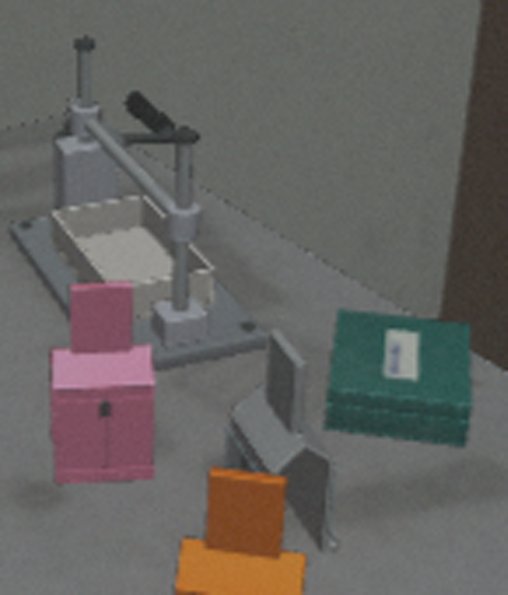

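```bash

python3 - <<'E'
from h import *
def st(c): return (260+c[0]/4-.4,130+c[1]/4-.4)
def sd(c): return (185+c[0]/6-.4,255+c[1]/6-.4)
def yaw(v): return np.degrees(np.arctan2(v[1],v[0]))
a=atz('top',st((376,138)),.157);b=atz('top',st((127,408)),.157);print('posts',a,b,(a+b)/2,yaw(b-a),np.linalg.norm(b-a))
cs=[atz('top',st(c),.006) for c in((287,94),(437,230),(172,520),(22,383))];print('plate c',np.mean(cs,0));print([yaw(v) for v in(cs[3]-cs[0],cs[2]-cs[1])],np.linalg.norm(cs[3]-cs[0]),np.linalg.norm(cs[1]-cs[0]))
cs=[atz('top',st(c),.04) for c in((262,171),(362,264),(207,432),(106,342))];print('tray c',np.mean(cs,0));print([yaw(v) for v in(cs[3]-cs[0],cs[2]-cs[1])],np.linalg.norm(cs[3]-cs[0]),np.linalg.norm(cs[1]-cs[0]))
g=[atz('top',st(c),z) for c,z in(((622,128),.053),((535,225),.053))];print('grip',g,np.mean(g,0),yaw(g[1]-g[0]),np.linalg.norm(g[1]-g[0]))
t=[atz('top',sd(c),.115) for c in((165,272),(245,203))];print('tab',t,np.mean(t,0),yaw(t[0]-t[1]),np.linalg.norm(t[0]-t[1]))
# feet/roof
s0=lambda c:(255+c[0]/3.5-.4,135+c[1]/3.5-.4)
print('scene tab top', [tri(ray('top',sd(c)),ray('scene',s0(d))) for c,d in(((243,205),(272,333)),((165,272),(302,365)))])
for k in ((192,210),(162,194),(152,238),(195,186)):print(atz('top',k,0))
E
```

```text
posts [0.62677268 0.05956326 0.157     ] [0.5010618  0.17339083 0.157     ] [0.56391724 0.11647704 0.157     ] 137.84006890008584 0.16958755889796528
plate c [0.56417464 0.11494482 0.006     ]
[np.float64(138.14075503449757), np.float64(137.94305217121783)] 0.20870576100203944 0.10714301348584893
tray c [0.56264982 0.11529606 0.04      ]
[np.float64(138.23616740384387), np.float64(137.7192233512793)] 0.11945822786657358 0.06999460393439616
grip [array([ 0.65194377, -0.08013754,  0.053     ]), array([ 0.60183708, -0.03559512,  0.053     ])] [ 0.62689042 -0.05786633  0.053     ] 138.3644582397123 0.06704258371761589
tab [array([0.37292405, 0.32062335, 0.115     ]), array([0.39472871, 0.29582332, 0.115     ])] [0.38382638 0.30822334 0.115     ] 131.3225663073121 0.033022491039538866
scene tab top [(array([0.39556031, 0.29726924, 0.11192365]), [np.float64(0.0017034052031495706), np.float64(0.0017034052031495198)]), (array([0.37286116, 0.32087216, 0.11300218]), [np.float64(7.794372000408493e-05), np.float64(7.794372000403932e-05)])]
[0.55386381 0.38019673 0.        ]
[ 5.87576213e-01  4.45215185e-01 -2.22044605e-16]
[0.49342307 0.46382477 0.        ]
[0.60542085 0.37497463 0.        ]
```

```bash
cat >> h.py <<'E'
def Rt(psi):
    p=np.radians(psi);return np.array([[-np.sin(p),np.cos(p),0],[np.cos(p),np.sin(p),0],[0,0,-1.]])
def go(pos,psi,s=None):
    s=s or get_state();M=R.from_quat(s['tcp_rot']).as_matrix()
    rv=R.from_matrix(M.T@Rt(psi)).as_rotvec(degrees=True);d=M.T@(np.array(pos)-s['eef_pos'])
    print('t',s['time'],'eef',np.round(s['eef_pos'],4),'yaw',round(np.degrees(np.arctan2(M[1,1],M[0,1])),2),'tilt',np.round(M[:2,2],4),'F',np.round(s['contact_force'],1),'op',round(s['opening'],3))
    print('turn',np.round(rv,2),'shift',np.round(d,4))
E
python3 - <<'E'
from h import *
go((.384,.308,.2),41.3)
E
```

```text
t 1.5 eef [0.157  0.6565 0.2313] yaw 76.55 tilt [-0. -0.] F [ 0.2  0.1 -0.4] op 0.998
turn [-0.   -0.   35.25] shift [-0.3019 -0.2861  0.0313]
```

Emit:
move_arm --plan '[[[0,0,7,-0.043,-0.041,0.0,0.05],[0,0,14,-0.086,-0.082,0.0,0.05],[0,0,21,-0.129,-0.123,0.0,0.05],[0,0,28,-0.172,-0.164,0.0,0.05],[0,0,35.25,-0.215,-0.205,0.0,0.05]]]'

```text
time: 2.12
eef_pos: [0.3192, 0.4055, 0.2317]
tcp_rot: [0.414, 0.91, 0.0, 0.0]
contact_force: [0.6, -0.0, 0.1]
opening: 0.589
```

```bash
python3 - <<'E'
from h import *
go((.384,.308,.2),41.3)
E
```

```text
t 2.125 eef [0.3192 0.4055 0.2317] yaw 41.08 tilt [0.0009 0.0005] F [ 0.6 -0.   0.1] op 0.589
turn [ 0.06  0.01 -0.22] shift [-0.116  -0.0153  0.0317]
```

Emit:
move_arm --plan '[[[0,0,0,-0.039,-0.005,0.01,0.045],[0,0,0,-0.078,-0.01,0.02,0.045],[0,0,-0.2,-0.116,-0.0153,0.0317,0.045],[0,0,-0.2,-0.116,-0.0153,0.0317,0.045],[0,0,-0.2,-0.116,-0.0153,0.0317,0.045]]]'

```text
time: 2.75
eef_pos: [0.3839, 0.3084, 0.2004]
tcp_rot: [0.413, 0.911, 0.001, 0.0]
contact_force: [0.9, 0.2, 0.6]
opening: 0.529
```

```bash
python3 - <<'E'
from h import *
s=get_state();go((.384,.308,.08),41.3)
im=snap('wrist','w1.png')
for q in('saddle_tab','saddle'):
  print([(round(d['p'],2),np.round(d['centre']).tolist(),np.round(atz('wrist',d['centre'],.099 if 'tab' in q else 0,s),4)) for d in pinpoint('wrist',q)])
print(proj('wrist',(.384,.308,.115),s))
E
```

```text
t 2.75 eef [0.3839 0.3084 0.2004] yaw 41.26 tilt [0.0012 0.0013] F [0.9 0.2 0.6] op 0.529
turn [ 0.1  -0.01 -0.04] shift [-0.0004 -0.0004  0.1204]
[(0.83, [353.0, 83.0], array([0.3631, 0.42  , 0.099 ])), (0.66, [277.0, 208.0], array([0.384 , 0.3102, 0.099 ])), (0.18, [274.0, 182.0], array([0.3692, 0.3236, 0.099 ]))]
[(0.83, [347.0, 258.0], array([0.5033, 0.2986, 0.    ])), (0.73, [278.0, 186.0], array([0.3864, 0.3088, 0.    ])), (0.63, [332.0, 98.0], array([0.3665, 0.4173, 0.    ]))]
[275.47026201 215.70820857]
```

View pics/w1.png

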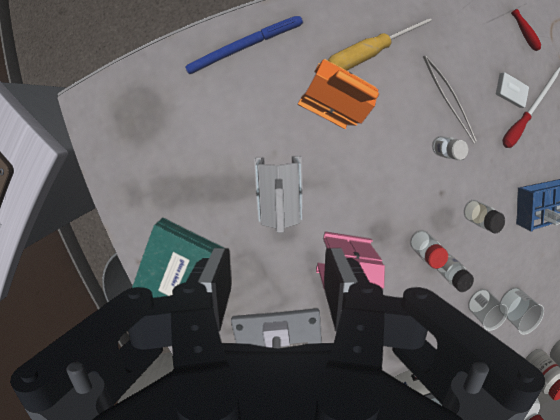

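```bash
python3 - <<'E'
from h import *
im=cv2.imread('pics/w1.png');cv2.imwrite('pics/w1c.png',cv2.resize(im[145:245,240:320],None,fx=6,fy=6,interpolation=cv2.INTER_CUBIC))
E
```

```text
(no output)
```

View pics/w1c.png

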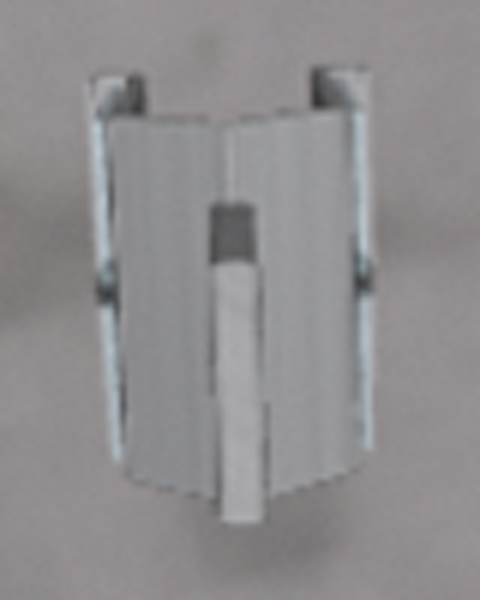

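```bash
python3 - <<'E'
from h import *
s=get_state()
f=lambda c:(240+c[0]/6-.4,145+c[1]/6-.4)
a=atz('wrist',f((234,266)),.115,s);b=atz('wrist',f((243,519)),.115,s)
v=a-b;psi=np.degrees(np.arctan2(v[1],v[0]))-90;m=(a+b)/2;print(a,b,m,psi,np.linalg.norm(v))
go((m[0],m[1],.08),psi)
E
```

```text
[0.37231229 0.32496449 0.115     ] [0.39418049 0.30189649 0.115     ] [0.38324639 0.31343049 0.115     ] 43.470563634362605 0.03178601619798621
t 2.9 eef [0.3836 0.309  0.2005] yaw 41.37 tilt [0.0016 0.0012] F [-0.2 -0.9  0.7] op 0.522
turn [ 0.11  0.01 -2.1 ] shift [0.0036 0.0024 0.1205]
```

Emit:
move_arm --plan '[[[0,0,-1.5,0.0025,0.0015,0.03,0.045],[0,0,-1.5,0.0025,0.0015,0.07,0.045],[0,0,-1.5,0.0025,0.0015,0.105,0.045],[0,0,-1.5,0.0025,0.0015,0.1205,0.045],[0,0,-1.5,0.0025,0.0015,0.1205,0.045]]]' --force 40

```text
time: 3.52
eef_pos: [0.3827, 0.3122, 0.0795]
tcp_rot: [0.399, 0.917, 0.0, -0.0]
contact_force: [-0.3, -0.1, 0.9]
opening: 0.527
```

Emit:
move_arm --plan '[[[0,0,0,0,0,0,0.015],[0,0,0,0,0,0,0.0],[0,0,0,0,0,0,0.0],[0,0,0,0,0,0,0.0],[0,0,0,0,0,0,0.0]]]' --force 40

```text
time: 4.15
eef_pos: [0.3837, 0.3127, 0.0808]
tcp_rot: [0.399, 0.917, 0.001, 0.001]
contact_force: [-0.5, 0.8, 6.0]
opening: 0.066
```

```bash
python3 - <<'E'
from h import *
s=get_state();go((.5637,.1155,.2),48)
snap('wrist','w2.png')
E
```

```text
t 4.15 eef [0.3837 0.3127 0.0808] yaw 42.92 tilt [0.0023 0.0016] F [-0.5  0.8  6. ] op 0.066
turn [ 0.16  0.03 -5.08] shift [-0.2671 -0.0022 -0.1191]
```

View pics/w2.png

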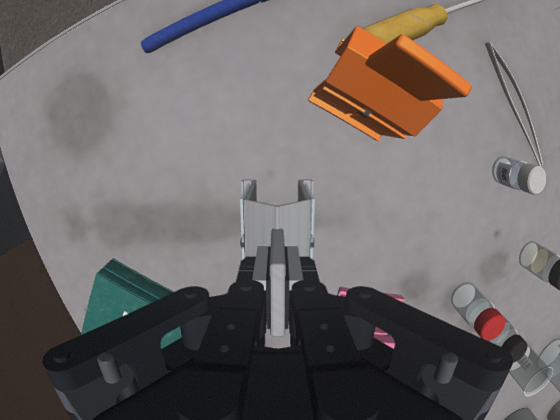

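Emit:
move_arm --plan '[[[0,0,0,0,0,-0.02,0.0],[0,0,0,0,0,-0.06,0.0],[0,0,0,0,0,-0.1,0.0],[0,0,-1,-0.03,0,-0.125,0.0],[0,0,-2,-0.06,0,-0.13,0.0]]]'

```text
time: 4.82
eef_pos: [0.4251, 0.2685, 0.2126]
tcp_rot: [0.383, 0.924, 0.002, 0.002]
contact_force: [-0.5, 0.2, -1.9]
opening: 0.067
```

```bash
python3 - <<'E'
from h import *
go((.5637,.1155,.21),48)
E
```

```text
t 4.825 eef [0.4251 0.2685 0.2126] yaw 45.01 tilt [0.0052 0.0028] F [-0.5  0.2 -1.9] op 0.067
turn [ 0.32  0.11 -2.99] shift [-0.2062 -0.0103  0.0029]
```

Emit:
move_arm --plan '[[[0,0,0,-0.0,0,-0.03,0.0],[0,0,-1,-0.03,-0.002,-0.06,0.0],[0,0,-2,-0.08,-0.005,-0.06,0.0],[0,0,-3,-0.13,-0.007,-0.06,0.0],[0.3,0.1,-3,-0.17,-0.009,-0.06,0.0]]]'

```text
time: 5.45
eef_pos: [0.539, 0.1402, 0.2717]
tcp_rot: [0.359, 0.933, -0.0, -0.001]
contact_force: [0.3, 0.9, -2.0]
opening: 0.064
```

```bash
python3 - <<'E'
from h import *
go((.5637,.1155,.26),48)
E
```

```text
t 5.45 eef [0.539  0.1402 0.2717] yaw 47.97 tilt [-0.0018 -0.    ] F [ 0.3  0.9 -2. ] op 0.064
turn [-0.07 -0.07 -0.03] shift [-0.0349 -0.0018  0.0116]
```

Emit:
move_arm --plan '[[[0,0,0,-0.02,-0.001,0.0,0.0],[0,0,0,-0.035,-0.0018,0.0,0.0],[0,0,0,-0.035,-0.0018,0.02,0.0],[0,0,0,-0.035,-0.0018,0.06,0.0],[0,0,0,-0.035,-0.0018,0.06,0.0]]]'

```text
time: 6.08
eef_pos: [0.5597, 0.1165, 0.2062]
tcp_rot: [0.358, 0.934, -0.002, -0.006]
contact_force: [-0.7, 0.1, -1.8]
opening: 0.067
```

```bash
python3 - <<'E'
from h import *
go((.5637,.1155,.195),48)
for n in('wrist','top','scene'):
    im=snap(n,n+'3.png')
    cv2.imwrite('pics/c3_%s.png'%n,cv2.resize(im[...,::-1][130:270,260:440] if n=='top' else im[...,::-1][110:240,230:350],None,fx=4,fy=4,interpolation=cv2.INTER_CUBIC))
E
```

```text
t 6.075 eef [0.5597 0.1165 0.2062] yaw 48.05 tilt [-0.0127  0.0001] F [-0.7  0.1 -1.8] op 0.067
turn [-0.48 -0.54  0.05] shift [-0.0037  0.002   0.0112]
```

View pics/wrist3.png

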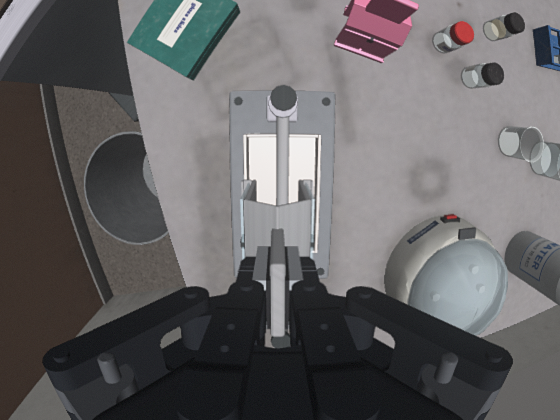

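View pics/c3_top.png

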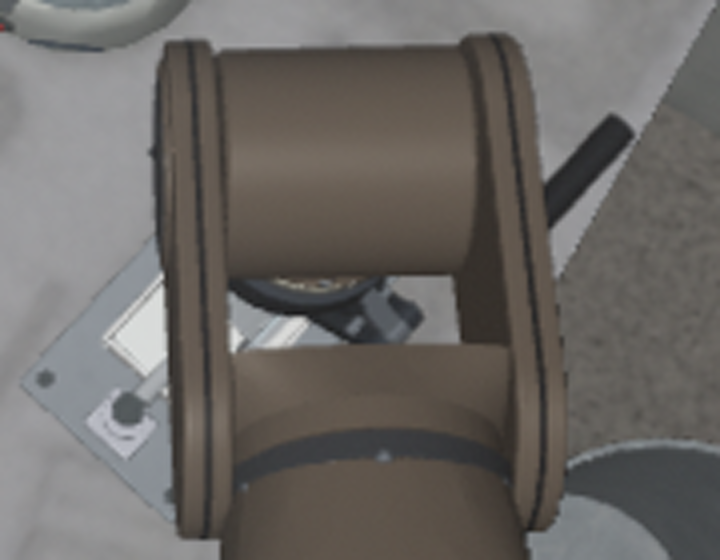

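View pics/c3_scene.png

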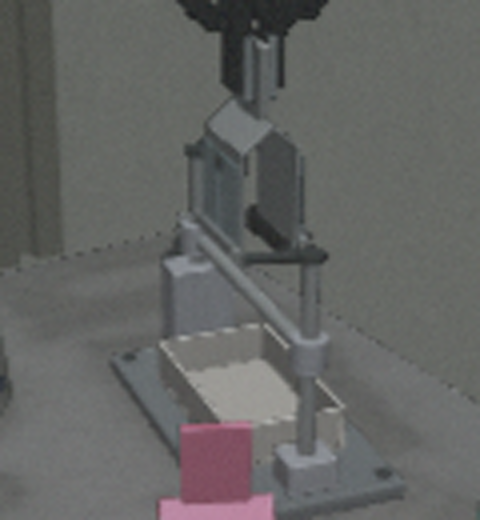

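```bash
python3 - <<'E'
from h import *
im=cv2.imread('pics/wrist3.png');cv2.imwrite('pics/w3c.png',cv2.resize(im[80:230,215:345],None,fx=5,fy=5,interpolation=cv2.INTER_CUBIC))
go((.5637,.1155,.195),48)
E
```

```text
t 6.225 eef [0.5639 0.1162 0.2127] yaw 48.03 tilt [-0.0003  0.0002] F [ 0.2 -0.1 -1. ] op 0.067
turn [-0.   -0.02  0.03] shift [-0.0003 -0.0006  0.0177]
```

View pics/w3c.png

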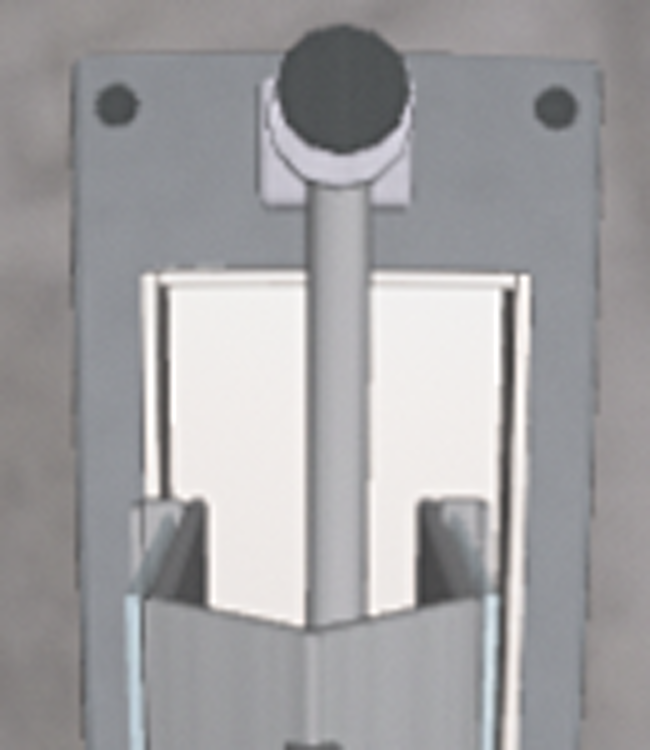

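```bash
python3 - <<'E'
from h import *
s=get_state()
s=dict(s);M=R.from_matrix(Rt(48.05)).as_matrix()
# pose at picture: tilt
s['eef_pos']=np.array([.5597,.1165,.2062]);s['tcp_rot']=[.358,.934,-.002,-.006]/np.linalg.norm([.358,.934,-.002,-.006])
f=lambda c:(215+c[0]/5-.4,80+c[1]/5-.4)
xs=np.array([.6691,.7431]);ys=np.array([-.7431,.6691])
for c,z in(((339,250),.095),((338,450),.095),((337,590),.095),((345,88),.157),((117,105),.006),((555,107),.006),((149,280),.04),((523,280),.04)):
    p=atz('wrist',f(c),z,s);d=p[:2]-[.5637,.1155];print(c,p,'stand x,y',d@xs,d@ys)
# saddle: leg foot outer corners and ridge with z = eef-based
u=s['eef_pos'][2]-.0808
for c,z in(((134,500),u),((487,500),u),((312,632),u+.075)):
    p=atz('wrist',f(c),z,s);d=p[:2]-s['eef_pos'][:2];print('sad',c,p,d@xs,d@ys)
E
```

```text
(339, 250) [0.51633078 0.16090189 0.095     ] stand x,y 0.002043400114055434 0.06557847845791942
(338, 450) [0.53962626 0.13987391 0.095     ] stand x,y 0.0020045118589592566 0.03419778402866841
(337, 590) [0.55634993 0.12474423 0.095     ] stand x,y 0.0019514541753896013 0.011647147209467178
(345, 88) [0.50155041 0.17432255 0.157     ] stand x,y 0.0021267507962589457 0.08554152731385214
(117, 105) [0.46369662 0.14704139 0.006     ] stand x,y -0.043473857248846066 0.09541685809335117
(555, 107) [0.52484183 0.21488966 0.006     ] stand x,y 0.047856458490051275 0.0953771302726913
(149, 280) [0.49734473 0.13041997 0.04      ] stand x,y -0.03331127939387291 0.059291553282231346
(523, 280) [0.54442832 0.1831267  0.04      ] stand x,y 0.03735871610709028 0.059569813420226235
sad (134, 500) [0.5225305  0.11665798 0.1254    ] -0.024752718788900212 0.027726361103110646
sad (487, 500) [0.55536902 0.1533227  0.1254    ] 0.024465083861250073 0.02785642058383884
sad (312, 632) [0.53943653 0.13560814 0.2004    ] 0.0006409729242548666 0.02784303942771613
```

Emit:
move_arm --plan '[[[0,0,0,0,0.0008,0.015,0.0],[0,0,0,0,0.0008,0.035,0.0],[0,0,0,0,0.0008,0.06,0.0],[0,0,0,0,0.0008,0.08,0.0],[0,0,0,0,0.0008,0.09,0.0]]]'

```text
time: 6.85
eef_pos: [0.5633, 0.1167, 0.1204]
tcp_rot: [0.358, 0.934, -0.001, -0.002]
contact_force: [-0.1, -0.4, -1.8]
opening: 0.063
```

```bash
python3 - <<'E'
from h import *
go((.5647,.1166,.111),48)
im=snap('scene','s4.png')[...,::-1]
cv2.imwrite('pics/s4c.png',cv2.resize(im[110:240,230:350],None,fx=4,fy=4,interpolation=cv2.INTER_CUBIC))
E
```

```text
t 6.85 eef [0.5633 0.1167 0.1204] yaw 48.02 tilt [-0.0034  0.0001] F [-0.1 -0.4 -1.8] op 0.063
turn [-0.13 -0.15  0.02] shift [-0.0011  0.0008  0.0094]
```

View pics/s4c.png

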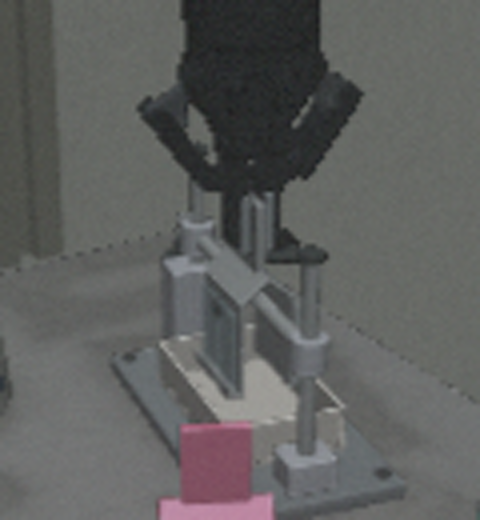

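Emit:
move_arm --plan '[[[0,0,0,0,0.0005,0.003,0.0],[0,0,0,0,0.0005,0.006,0.0],[0,0,0,0,0.0005,0.008,0.0],[0,0,0,0,0.0005,0.0085,0.0],[0,0,0,0,0.0005,0.0085,0.0]]]'

```text
time: 7.52
eef_pos: [0.5634, 0.1171, 0.1115]
tcp_rot: [0.358, 0.934, -0.001, -0.002]
contact_force: [0.1, -0.1, -1.9]
opening: 0.063
```

Not in contact yet (still -1.9 N of weight); a little lower.

Emit:
move_arm --plan '[[[0,0,0,0,0,0.001,0.0],[0,0,0,0,0,0.002,0.0],[0,0,0,0,0,0.003,0.0],[0,0,0,0,0,0.003,0.0],[0,0,0,0,0,0.003,0.0]]]'

```text
time: 8.15
eef_pos: [0.5637, 0.117, 0.1108]
tcp_rot: [0.358, 0.934, -0.001, -0.002]
contact_force: [-5.0, -0.4, 8.7]
opening: 0.067
```

Emit:
move_arm --plan '[[[0,0,0,0,0,-0.001,0.0],[0,0,0,0,0,-0.001,0.012],[0,0,0,0,0,-0.001,0.025],[0,0,0,0,0,-0.001,0.04],[0,0,0,0,0,-0.001,0.04]]]'

```text
time: 8.78
eef_pos: [0.5637, 0.117, 0.1116]
tcp_rot: [0.358, 0.934, -0.001, -0.002]
contact_force: [-0.1, 0.4, -0.9]
opening: 0.467
```

```bash
python3 - <<'E'
from h import *
go((.5647,.1166,.111),48)
snap('wrist','w5.png')
im=snap('scene','s5.png')[...,::-1]
cv2.imwrite('pics/s5c.png',cv2.resize(im[110:240,230:350],None,fx=4,fy=4,interpolation=cv2.INTER_CUBIC))
E
```

```text
t 8.775 eef [0.5637 0.117  0.1116] yaw 48.03 tilt [-0.0043 -0.0004] F [-0.1  0.4 -0.9] op 0.467
turn [-0.18 -0.17  0.03] shift [-0.001   0.0004  0.0006]
```

View pics/s5c.png

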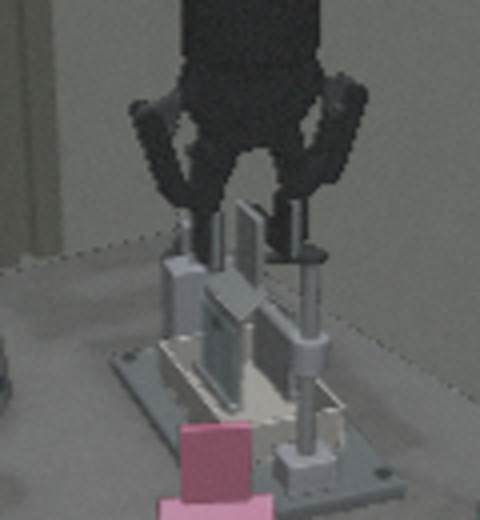

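View pics/w5.png

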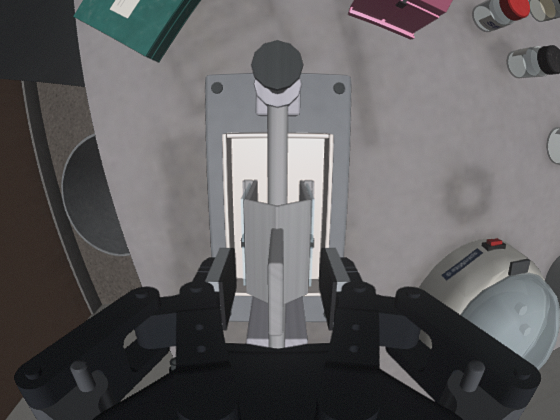

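Emit:
move_arm --plan '[[[0,0,0,0,0,-0.02,0.045],[0,0,0,0,0,-0.06,0.045],[0,0,0,0,0,-0.1,0.045],[0,0,0,0,0,-0.135,0.045],[0,0,0,0,0,-0.14,0.05]]]'

```text
time: 9.5
eef_pos: [0.5662, 0.1172, 0.257]
tcp_rot: [0.358, 0.934, 0.001, 0.002]
contact_force: [0.2, -0.6, 0.6]
opening: 0.587
```

```bash
python3 - <<'E'
from h import *
go((.627,-.058,.22),48)
E
```

```text
t 9.5 eef [0.5662 0.1172 0.257 ] yaw 48.04 tilt [ 0.0045 -0.0002] F [ 0.2 -0.6  0.6] op 0.587
turn [0.17 0.2  0.04] shift [-0.1622 -0.0897  0.0373]
```

Emit:
move_arm --plan '[[[0,0,0,-0.04,-0.022,0.0,0.05],[0,0,0,-0.08,-0.045,0.0,0.05],[0,0,0,-0.125,-0.07,0.015,0.05],[0.1,0.2,0,-0.162,-0.09,0.037,0.05],[0.1,0.2,0,-0.162,-0.09,0.037,0.05]]]'

```text
time: 10.12
eef_pos: [0.6253, -0.0604, 0.2165]
tcp_rot: [0.36, 0.933, 0.0, -0.003]
contact_force: [0.0, 0.7, 0.8]
opening: 0.586
```

Emit:
move_arm --plan '[[[0,0,0,0,0,0,0.05],[0,0,0,0,0,0,0.05],[0,0,0,0,0,0,0.05],[0,0,0,0,0,0,0.05],[0,0,0,0,0,0,0.05]]]'

```text
time: 10.75
eef_pos: [0.6254, -0.06, 0.2169]
tcp_rot: [0.36, 0.933, 0.0, -0.003]
contact_force: [-0.0, -0.8, -0.4]
opening: 0.583
```

```bash
python3 - <<'E'
from h import *
s=get_state();go((.627,-.058,.034),48)
snap('wrist','w6.png');snap('scene','s6.png');snap('top','t6.png')
for q in('lever_grip','lever_axis'):print([(round(d['p'],2),d['centre'],atz('wrist',d['centre'],.053,s)) for d in pinpoint('wrist',q)])
E
```

```text
t 10.75 eef [ 0.6254 -0.06    0.2169] yaw 47.84 tilt [-0.0049  0.0021] F [-0.  -0.8 -0.4] op 0.583
turn [-0.1  -0.29 -0.16] shift [-0.0007  0.0029  0.1829]
[(0.64, [282.1, 190.8], array([ 0.62759894, -0.05468807,  0.053     ]))]
[(0.41, [361.7, 37.1], array([0.56623322, 0.10284494, 0.053     ]))]
```

View pics/w6.png

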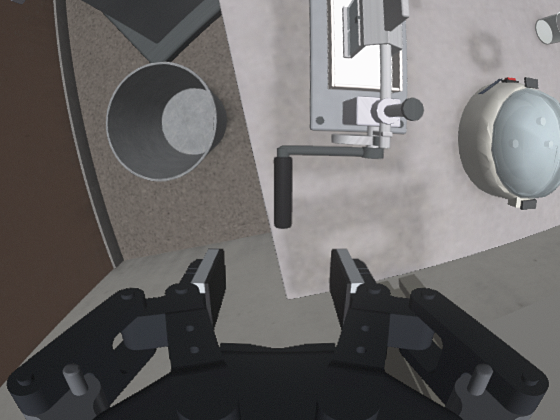

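View pics/s6.png

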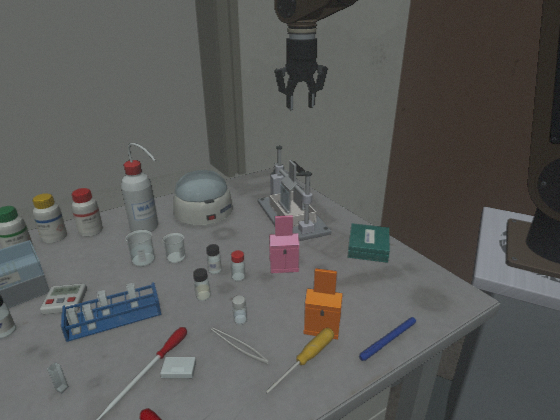

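View pics/t6.png

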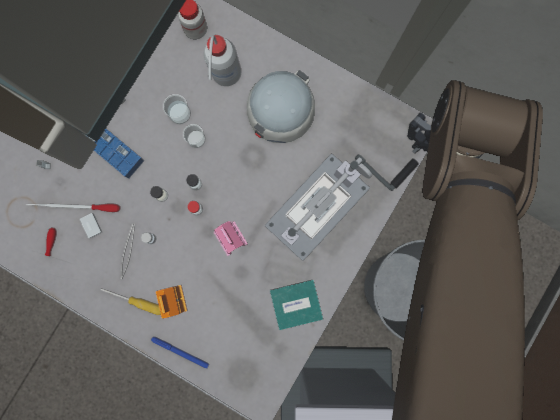

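```bash
python3 - <<'E'
from h import *
go((.6286,-.0559,.034),48)
E
```

```text
t 11.0 eef [ 0.6253 -0.0604  0.2165] yaw 47.8 tilt [-0.0055  0.0023] F [-0.5  0.3 -0.3] op 0.586
turn [-0.12 -0.32 -0.2 ] shift [-0.0004  0.0059  0.1825]
```

Emit:
move_arm --plan '[[[-0.1,-0.3,-0.2,0,0.006,0.03,0.055],[-0.1,-0.3,-0.2,0,0.006,0.08,0.055],[-0.1,-0.3,-0.2,0,0.006,0.13,0.055],[-0.1,-0.3,-0.2,0,0.006,0.165,0.055],[-0.1,-0.3,-0.2,0,0.006,0.183,0.055]]]' --force 20

```text
time: 11.62
eef_pos: [0.6269, -0.0553, 0.0309]
tcp_rot: [0.358, 0.934, -0.0, -0.002]
contact_force: [0.7, -0.2, 0.7]
opening: 0.642
```

```bash
python3 - <<'E'
from h import *
go((.6286,-.0559,.034),48)
snap('wrist','w7.png')
E
```

```text
t 11.625 eef [ 0.6269 -0.0553  0.0309] yaw 48.0 tilt [-0.0042  0.0009] F [ 0.7 -0.2  0.7] op 0.642
turn [-0.12 -0.21 -0.  ] shift [-0.0017  0.0006 -0.0031]
```

View pics/w7.png

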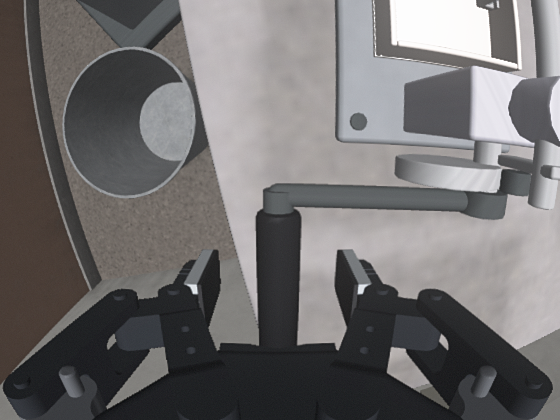

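Emit:
move_arm --plan '[[[0,0,0,0,0,-0.002,0.03],[0,0,0,0,0,-0.002,0.01],[0,0,0,0,0,-0.002,0.01],[0,0,0,0,0,-0.002,0.01],[0,0,0,0,0,-0.002,0.01]]]' --force 30

```text
time: 12.3
eef_pos: [0.6276, -0.0555, 0.0332]
tcp_rot: [0.358, 0.934, -0.0, -0.001]
contact_force: [0.7, -0.6, 5.6]
opening: 0.197
```

```bash
python3 - <<'E'
from h import *
s=get_state();go((.6286,-.0559,.034),48)
# arc in tool frame from current
r=.085;a0=np.radians(5)
M=R.from_quat(s['tcp_rot']).as_matrix()
for th in np.radians(np.r_[np.arange(0,95,10),95.1]):
    dx=-r*np.cos(th-a0)+r*np.cos(a0);dz=r*(np.sin(th-a0)+np.sin(a0))
    w=np.array([dx*.6691,dx*.7431,dz]);print(round(np.degrees(th)),np.round(M.T@w,4),np.round(s['eef_pos']+w,4))
E
```

```text
t 12.3 eef [ 0.6276 -0.0555  0.0332] yaw 47.98 tilt [-0.0026  0.0006] F [ 0.7 -0.6  5.6] op 0.197
turn [-0.07 -0.13 -0.02] shift [-0.001   0.0004 -0.0008]
0 [0. 0. 0.] [ 0.6276 -0.0555  0.0332]
10 [ 0.     -0.     -0.0148] [ 0.6276 -0.0555  0.048 ]
20 [ 0.0001  0.0025 -0.0294] [ 0.6293 -0.0536  0.0626]
30 [ 0.0001  0.0076 -0.0433] [ 0.6327 -0.0498  0.0766]
40 [ 0.0001  0.015  -0.0562] [ 0.6377 -0.0443  0.0894]
50 [ 0.0002  0.0245 -0.0675] [ 0.644  -0.0372  0.1007]
60 [ 0.0002  0.0358 -0.0771] [ 0.6516 -0.0288  0.1103]
70 [ 0.0002  0.0486 -0.0845] [ 0.6602 -0.0193  0.1177]
80 [ 0.0002  0.0626 -0.0896] [ 0.6695 -0.0089  0.1227]
90 [ 0.0002  0.0771 -0.0922] [0.6793 0.0019 0.1253]
95 [ 0.0002  0.0847 -0.0925] [0.6843 0.0075 0.1256]
```

Emit:
move_arm --plan '[[[0,0,0,0,0,-0.0118,0.01],[0,0,0,0,0.0013,-0.0236,0.01],[0,0,0,0,0.0043,-0.035,0.01],[0,0,0,0,0.0089,-0.046,0.01],[0,0,0,0,0.015,-0.0562,0.01]]]'

```text
time: 12.92
eef_pos: [0.6346, -0.0475, 0.0882]
tcp_rot: [0.358, 0.934, -0.005, -0.004]
contact_force: [-4.1, -11.2, -3.1]
opening: 0.197
```

```bash
cat >> h.py <<'E'
def arc(deg):
    s=get_state();go((.6276,-.0555,.0332),48,s)
    r=.085;a0=np.radians(5);M=R.from_quat(s['tcp_rot']).as_matrix()
    for th in np.radians(deg):
        dx=-r*np.cos(th-a0)+r*np.cos(a0);dz=r*(np.sin(th-a0)+np.sin(a0))
        t=np.array([.6276+dx*.6691,-.0555+dx*.7431,.0332+dz]);print(round(np.degrees(th)),np.round(M.T@(t-s['eef_pos']),4))
E
python3 -c "
from h import *
arc([40,46,52,58,64,70])"
```

```text
t 12.925 eef [ 0.6346 -0.0475  0.0882] yaw 48.1 tilt [-0.0116 -0.0056] F [ -4.1 -11.2  -3.1] op 0.197
turn [-0.69 -0.28  0.1 ] shift [-0.0004 -0.01    0.0552]
40 [-0.0001  0.0044 -0.0012]
46 [-0.0001  0.0097 -0.0083]
52 [-0.0001  0.0159 -0.0147]
58 [-0.0001  0.0226 -0.0205]
64 [-0.0001  0.0299 -0.0256]
70 [-0.0001  0.0377 -0.0299]
```

Emit:
move_arm --plan '[[[0,0,0,0,0.007,-0.0065,0.01],[0,0,0,0,0.014,-0.0135,0.01],[0,0,0,0,0.021,-0.0195,0.01],[0,0,0,0,0.028,-0.025,0.01],[0,0,0,0,0.035,-0.029,0.01]]]'

```text
time: 13.55
eef_pos: [0.653, -0.0276, 0.1204]
tcp_rot: [0.356, 0.934, -0.014, -0.011]
contact_force: [-20.2, -15.2, 20.4]
opening: 0.198
```

```bash
python3 -c "
from h import *
arc([60,64,70,75,80,85,90,95])"
```

```text
t 13.55 eef [ 0.653  -0.0276  0.1204] yaw 48.24 tilt [-0.0299 -0.0182] F [-20.2 -15.2  20.4] op 0.198
turn [-1.92 -0.58  0.23] shift [-0.0005 -0.0348  0.0884]
60 [ 0.0001 -0.0015  0.0102]
64 [0.0001 0.0034 0.0068]
70 [0.0002 0.0111 0.0023]
75 [ 0.0002  0.0179 -0.0007]
80 [ 0.0002  0.0248 -0.0032]
85 [ 0.0001  0.032  -0.005 ]
90 [ 0.0001  0.0393 -0.0062]
95 [ 0.0001  0.0467 -0.0068]
```

```bash
python3 - <<'E'
from h import *
snap('wrist','w8.png')
im=snap('scene','s8.png')[...,::-1]
cv2.imwrite('pics/s8c.png',cv2.resize(im[90:240,240:350],None,fx=4,fy=4,interpolation=cv2.INTER_CUBIC))
go((0,0,0),48)
E
```

```text
t 13.65 eef [ 0.6546 -0.0261  0.1217] yaw 48.23 tilt [-0.0252 -0.0153] F [-17.4 -11.2  19.4] op 0.196
turn [-1.61 -0.49  0.22] shift [ 0.5044 -0.413   0.1377]
```

View pics/s8c.png

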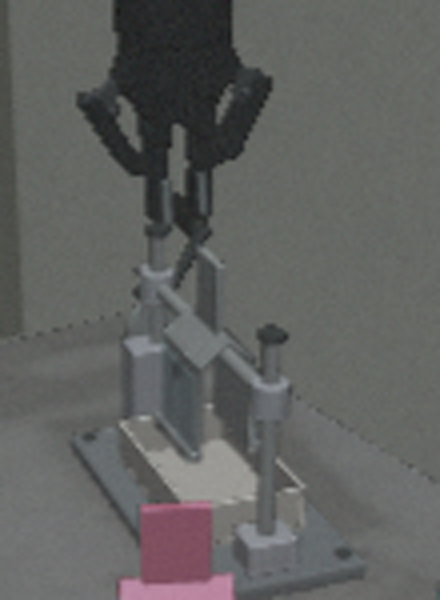

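View pics/w8.png

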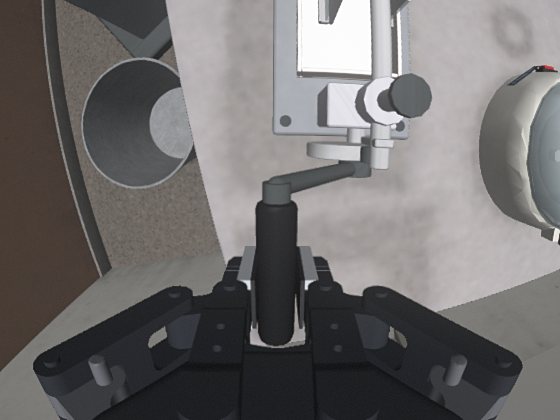

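```bash
cat >> h.py <<'E'
def arc2(phis,c=(-.001,.0065),r=.085):
    s=get_state();go((.6843,.0074,.1),48,s);M=R.from_quat(s['tcp_rot']).as_matrix()
    d=s['eef_pos']-np.array([.6843,.0074,.0406]);x=d[0]*.6691+d[1]*.7431-c[0];z=d[2]-c[1];print('rel',x,z,'r',np.hypot(x,z),'phi',np.degrees(np.arctan2(z,-x)),'Fx',s['contact_force'][:2]@[.6691,.7431],'y dev',d[:2]@[-.7431,.6691])
    for p in phis:
        q=np.radians(p);X=c[0]-r*np.cos(q);Z=c[1]+r*np.sin(q)
        t=np.array([.6843+X*.6691,.0074+X*.7431,.0406+Z]);print(p,np.round(M.T@(t-s['eef_pos']),4))
E
python3 -c "
from h import *
arc2([60,66,72,78,84,90])"
```

```text
t 13.65 eef [ 0.6546 -0.0261  0.1217] yaw 48.23 tilt [-0.0252 -0.0153] F [-17.4 -11.2  19.4] op 0.196
turn [-1.61 -0.49  0.22] shift [-0.      0.0454  0.0204]
rel -0.043810534549553054 0.0745918230553942 r 0.08650608651560202 phi 59.57270931586985 Fx -19.962673777936143 y dev -0.00033117122256756367
60 [0.0003 0.0013 0.0009]
66 [ 0.0003  0.0092 -0.0033]
72 [ 0.0003  0.0174 -0.0067]
78 [ 0.0003  0.0259 -0.0093]
84 [ 0.0003  0.0346 -0.0109]
90 [ 0.0003  0.0435 -0.0116]
```

Emit:
move_arm --plan '[[[-0.5,-0.2,0,0,0.007,-0.005,0.01],[-1,-0.4,0,0,0.014,-0.008,0.01],[-1.5,-0.5,0,0,0.0205,-0.0105,0.01],[-1.6,-0.5,0,0,0.027,-0.0115,0.01],[-1.6,-0.5,0,0,0.033,-0.0125,0.01]]]'

```text
time: 14.28
eef_pos: [0.6752, -0.0035, 0.1363]
tcp_rot: [0.356, 0.934, -0.004, -0.002]
contact_force: [-7.8, -7.3, 7.6]
opening: 0.192
```

```bash

python3 -c "
from h import *
arc2([60,66,72,78,84,90])"
```

```text
t 14.275 eef [ 0.6752 -0.0035  0.1363] yaw 48.28 tilt [-0.0064 -0.0052] F [-7.8 -7.3  7.6] op 0.192
turn [-0.47 -0.07  0.27] shift [0.0004 0.0145 0.0362]
rel -0.01321526112348683 0.0891682645619103 r 0.09014223500415756 phi 81.5697942501908 Fx -10.60716850927033 y dev -0.0005413091693074482
60 [ 0.0007 -0.0292  0.0158]
66 [ 0.0006 -0.0213  0.0117]
72 [ 0.0006 -0.013   0.0084]
78 [ 0.0006 -0.0044  0.0061]
84 [0.0005 0.0044 0.0046]
90 [0.0005 0.0133 0.0041]
```

Emit:
move_arm --plan '[[[3,0,0,0,0.004,0.0,0.01],[6,0,0,0,0.007,0.0,0.01],[9,0,0,0,0.01,0.0,0.01],[12,0,0,0,0.013,0.0,0.01],[14,0,0,0,0.014,0.0,0.01]]]'

```text
time: 14.9
eef_pos: [0.6851, 0.0075, 0.1378]
tcp_rot: [0.353, 0.927, -0.118, -0.045]
contact_force: [-0.0, -0.9, 3.6]
opening: 0.193
```

```bash

python3 - <<'E'
from h import *
arc2([90])
s=get_state()
M=R.from_quat(s['tcp_rot']).as_matrix();
snap('wrist','w9.png')
im=snap('scene','s9.png')[...,::-1]
cv2.imwrite('pics/s9c.png',cv2.resize(im[90:240,240:350],None,fx=4,fy=4,interpolation=cv2.INTER_CUBIC))
for n in('scene','wrist'):
  for q in('bar_mid','lever_grip','saddle_seat'): print(n,q,[(round(d['p'],2),d['centre']) for d in pinpoint(n,q)])
E
```

```text
t 14.9 eef [0.6851 0.0075 0.1378] yaw 48.28 tilt [-0.1667 -0.1862] F [-0.  -0.9  3.6] op 0.193
turn [-1.447e+01  1.000e-02  2.800e-01] shift [0.0005 0.0089 0.0367]
rel 0.0015783347261268663 0.09068926501791721 r 0.0907029984620008 phi 90.99706166730002 Fx -0.6936578595768057 y dev -0.0005557343037817039
90 [ 0.0006 -0.0001  0.0059]
scene bar_mid [(0.78, [290.8, 174.3])]
scene lever_grip [(0.58, [267.0, 143.1])]
scene saddle_seat [(0.83, [284.0, 237.6]), (0.8, [326.0, 296.3]), (0.59, [292.1, 170.6]), (0.22, [290.6, 171.7])]
wrist bar_mid []
wrist lever_grip [(0.74, [271.3, 276.7])]
wrist saddle_seat []
```

View pics/s9c.png

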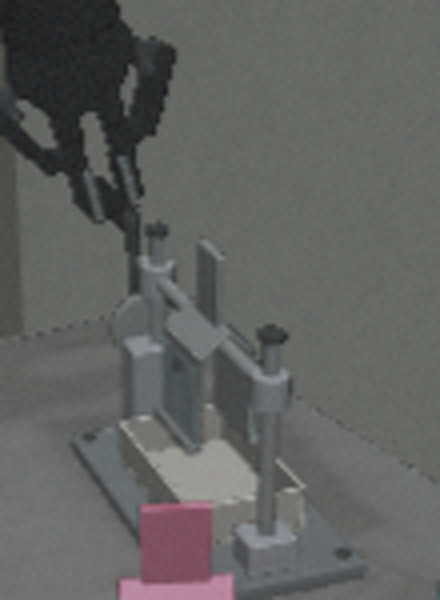

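View pics/w9.png

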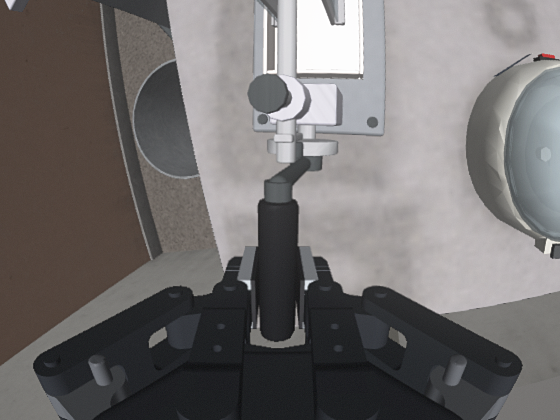

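```bash
python3 - <<'E'
from h import *
s=get_state();print(s['time'],s['eef_pos'])
xs=np.array([.6691,.7431]);ys=np.array([-.7431,.6691])
for n,uv,z in(('post cap',(269,93),.157),('handle inner',(278,190),.145),('handle outer',(278,330),.145),('axis hub',(316,162),.06),('bar',(287,50),.121)):
    p=atz('wrist',uv,z,s);d=p[:2]-[.5637,.1155];print(n,d@xs,d@ys)
p=np.array([.5647,.1166,.095]);print([ (z,proj('scene',[.5647,.1166,z])) for z in(.095,.121)])
# handle by grasp: 8 mm behind TCP
M=R.from_quat(s['tcp_rot']).as_matrix();h=s['eef_pos']-M[:,2]*.008;print('handle',h,(h[:2]-[.5637,.1155])@xs)
a=cv2.imread('pics/w9.png');cv2.imwrite('pics/w9c.png',cv2.resize(a[60:220,220:360],None,fx=4,fy=4,interpolation=cv2.INTER_CUBIC))
E
```

```text
15.3 [0.68515896 0.00752422 0.13774219]
post cap 0.0034750928351202737 -0.0847859775256337
handle inner 0.0041191721500515675 -0.1241436869622447
handle outer 0.004556609848870913 -0.19531712255556563
axis hub 0.00894542409427914 -0.12213958869102501
bar 0.002184664788735128 -0.060250980387624435
[(0.095, array([291.6509333, 182.0893574])), (0.121, array([291.76358384, 171.92458966]))]
handle [0.68647472 0.00899496 0.14549498] 0.0030046665128262793
```

View pics/w9c.png

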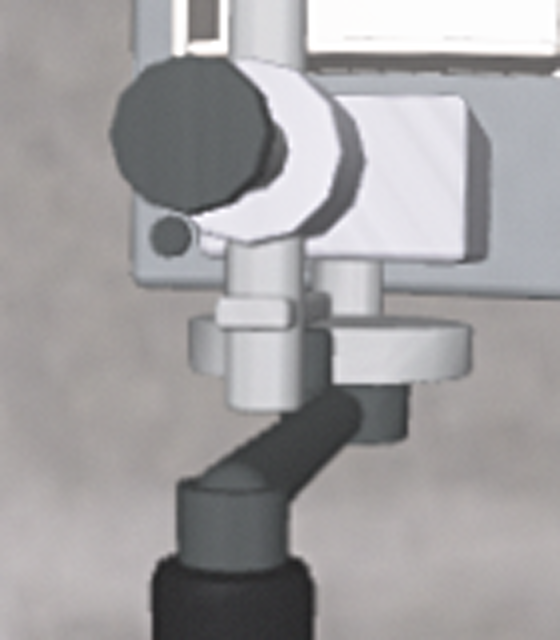

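```bash
python3 - <<'E'
from h import *
im=snap('scene','s10.png');a=cv2.imread('pics/s9.png');print(np.abs(im[90:240,240:350,::-1].astype(int)-a[90:240,240:350]).mean())
b=cv2.imread('pics/s6.png')
t=b[190:206,300:316]
r=cv2.matchTemplate(np.ascontiguousarray(im[165:215,295:322,::-1]),t,cv2.TM_CCOEFF_NORMED);print('collar best',cv2.minMaxLoc(r)[1:4:2],'down would be (5,25)')
s=get_state();print(s['time'],s['eef_pos'],np.abs(s['dq']).max(),s['contact_force'],s['opening'])
E
```

```text
2.1355757575757575
collar best (0.8741894960403442, (5, 14)) down would be (5,25)
15.35 [0.68515535 0.00751205 0.13771546] 0.0012493196587877783 [0.45358657 1.35401694 5.50092181] 0.19531401913222188
```

View pics/s10.png

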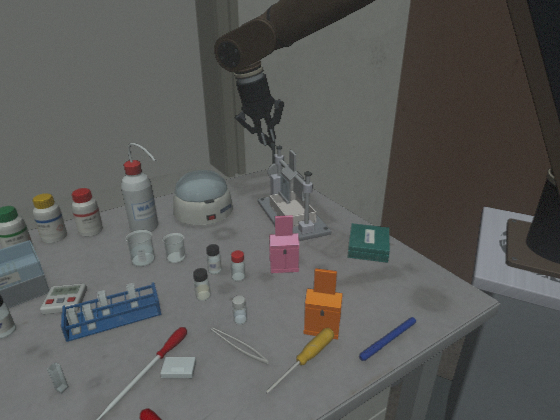

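The collar has risen about 11 px, roughly 27 mm, so the bar is at full lift. Everything is still, so I'm handing in.

```bash
python3 -c "
from plant import ticket
print(ticket.sign_off())"
```

```text
the job is handed in; nothing more can be done
None
```

The steel saddle hangs on the bar, let go, and I handed the job in at about 15.4 s with the gripper still holding the lever straight up. No verdict came back.

- **Saddle:** the camera views after I let go show it straight on the bar, one leg on each side. It still looks that way in the last scene picture.
- **Lever:** in the wrist picture the grip lines up with the guide post to about 1 mm, so the lever is close to vertical. The jaws are open about 17 mm around the 18 mm grip, and the arm is at rest.
- **Bar height:** the collar on the near post rose about 10–11 pixels, roughly 26–27 mm, which matches full lift. The network's own bar point disagreed: it showed only about 7 of the roughly 10 pixels expected. I trusted the collar instead.
- **Slip while turning:** the grip crept toward the fingertips during the swing, to about 8 mm from the tips by my estimate. The push on the tool reached about 30 N, so I tilted the gripper along with the lever for the last part. It then held steady.
- **Vials:** they look undisturbed in the last picture. I did not measure them.

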